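Bring down the lid of a UV instrument box without a bang

ROBOT

A 6-joint arm with a two-finger parallel gripper is mounted at the origin on the work surface. World frame = base frame: x ahead of the robot, y to its left, z up, the work surface at z = 0. Lengths are in m, angles in rad, forces in N, time in s.
With the tool pointing down it reaches from about 0.375 to 0.925 m from the base axis. Payload 5.7 kg.
Tool frame: the origin (TCP) lies on the centre line of the jaws, within the pads' length; the fingertips stand 14 mm ahead of it and the grasp point (between the pads) lies 5 mm behind it; z points along the fingers, y is the line along which they close (so a half turn about z gives the same grasp; the last joint's range is limited). The gripper opens to 88 mm and grips with 3 to 60 N. Pads are 20 mm wide; open, the fingers measure 115 mm over their backs; the gripper's body (75 mm by 178 mm) begins 61 mm behind the grasp point.
Start: joints at [-1.401, 0.359, 1.51, -0, 1.272, -0.115], TCP at [0.169, -0.576, 0.237] pointing down, gripper open.
Joint ranges: [-2.97, 2.97], [-1.01, 2.36], [0.21, 2.38], [-0.96, 4.11], [0.2, 2.71], [-2.98, 2.98]. Speed limits (rad/s): [2.39, 2.39, 3.14, 3.14, 3.14, 3.14].

INTERFACE

Orientations are given as [roll, pitch, yaw] about the fixed x, y, z axes, in that order (R = Rz(yaw) Ry(pitch) Rx(roll)).
In Python, from station import reach, line_to, move_j, gripper_to, wait, inverse_kinematics, sense, grab_frame, camera_info, Unreachable, job_done gives the robot as it stands. Calls block until the motion is done:
- reach(position, orientation): joint-space move of the TCP to a pose.
- line_to(position, orientation=None, v=0.15, until_force=None): straight line of the TCP; orientation=None keeps the orientation; v is the mean speed in m/s. With until_force (N) it stops when the force on the tool has changed by that much, and returns True; else False.
- move_j(angles): joint-space move.
- gripper_to(opening, effort=None): opening from 0.0 (shut) to 1.0 (fully open); effort is the grip in N (None keeps the last); returns when the fingers have stopped.
- wait(seconds).
- inverse_kinematics(position, orientation): joint angles nearest the present ones, or None.
- sense(): the state.
- grab_frame(name): name is "side" or "top"; returns (picture, depth): 384x512x3 uint8, red, green, blue; 384x512 float32, m along the optical axis (not along the pixel's ray), 0 where there is no reading.
- camera_info(name): a dict with "fov_y" (degrees; the focal length in pixels is half the picture's height over the tangent of half this angle, whatever the lens; pixels are square), "cx", "cy" (the principal point, pixels), "pose" (4x4, takes a point from camera to world coordinates). Camera axes: x right, y down, z forward; pixel columns grow to the right and rows downward; lengths in m; the calibration is good to about 2 mm. A picture is of the moment at which its call begins. camera_info takes no time and is no camera call.
A pose or a line that the arm cannot do raises Unreachable and nothing moves.
- job_done(): hands the job in; it is judged then, once.
The state is a dict: "clock": time; "joints": joint angles; "dq": joint speeds; "effort": joint torques, N m; "tcp_pos": TCP position; "tool_rot": TCP orientation; "ft_force": force on the tool from outside, world axes, zero at the start; "wrist_torque": the same for the moment, N m; "finger_gap": opening from 0.0 (shut) to 1.0 (fully open); "gripper_force": force on a finger pad.
Only numpy, scipy, OpenCV 4.12 (cv2) and the standard library are available. Lean on these libraries where they do the work, as an engineer would, in place of code of your own. Each camera call takes 0.05 s, during which the arm holds its last target. There are 200 camera calls.

TASK

Close the open lid of the white UV disinfection box. Tip it forward with a fingertip from behind, catch it on a finger when it starts to fall, and let it down gently until it is fully shut: it must not bang, as there are glass lamp tubes in it. Do not pinch or force the lid, pick nothing up, and leave the instruments and everything on the counter as they are.

Things in the scene. Friction and masses are not known exactly. Their poses are not given: they have to be found in the camera images.
- steriliser: Base of a white plastic UV-C disinfection box, fixed to the counter: 170 mm deep (x) by 260 mm wide (y), rim 95 mm high. Origin: centre of its underside, on the counter; its x axis points from the front (the side with the black control panel) to the hinge at the back, z up. Inside, a wire rack 62 mm above the counter carries three instruments.
- lid (a joint): Lid angle in rad: 0 shut, growing as it opens. It starts wide open, leaning back (stop at 1.78). Balance point near 1.35: above it the lid falls back open, below it falls shut. Lid mass 0.3 to 0.5 kg; hinge damping 0.25 N m s/rad, friction 0.012 N m. Let go just past the balance point it falls shut in under 2 s, gathering speed, and bangs at over 1 rad/s.
- hinge_line (a point): Middle of the hinge axis: 85 mm behind the base's origin along its x axis, 97 mm above the counter; the axis runs along the base's y.
- lid_panel (a point): Middle of the lid's outer face. The lid is a shallow white pan 260 mm wide and 27 mm deep, reaching from the hinge axis to its front wall at 172 mm; its rim is level with the axis. This point is 85 mm from the axis, 27 mm out from the rim's plane. Two glass lamp tubes lie inside the pan. The point turns with the lid; with the lid shut its axes are parallel to the base's.
- lip_edge (a point): Middle of the lower front edge of the lid's finger lip: a flat lip 130 mm wide and 6 mm thick, that sticks out from the middle of the lid's front wall to 194 mm from the hinge axis. Lid shut: underside 12 mm, top 18 mm above the axis, overhanging the base's front by 24 mm, so a finger under it can go down with it, then draw away. Turns with the lid; shut, its axes are parallel to the base's.
- mirror: Mouth mirror, loose on the rack inside the box: square steel handle 8 by 115 mm along its y axis, thin shank with a round head at +y. Origin: middle of the handle's underside.
- probe: Dental probe, loose on the rack in the middle: same handle, thin hooked end. Origin: middle of the handle's underside.
- scaler: Scaler, loose on the rack nearest the hinge: same handle, thin hooked end. Origin: middle of the handle's underside.
- jar: White screw-top jar, 60 mm across and 95 mm high, standing beside the box, loose. Origin: centre of its underside.
- cup: Clear plastic cup, 70 mm across the rim and 75 mm high, standing beside the box, loose. Origin: centre of its underside.
- organiser: Yellow open plastic tray with one divider, 110 by 160 by 50 mm, standing in front of the box and off to the right, loose. Origin: centre of its underside.
- tweezers: Steel tweezers, 135 mm long, 25 mm wide, 5 mm high, lying on the counter in front of the box and off to the left, loose. Origin: their middle, at counter height.
Not all that is in view belongs to the job. What is shaped like the jar but green is not meant. Leave any turquoise look-alike of the cup alone.

How it is judged:
By the outcome, as a careful person would: the job done as asked, in the order asked, and still so for the second after the job is handed in, with the robot touching nothing.
It also fails if it takes over 48 s, if anything falls off the work surface, if the arm or the gripper's body presses on something with over 40 N, if the wrist force passes 120 N, or if a joint passes its speed limit or range.

## Working session

There is one attempt and no reset: what is moved stays moved. The work goes in short steps, each a Python script; the robot and the scene stay as the last script left them, time stands still between calls to the robot, and variables do not carry over. Pictures are saved under pics/ and viewed, at most 10 in all, crops included, and the job is handed in when it is done.

```bash
ls; mkdir -p pics; python3 - <<'E'
from station import *
import numpy as np, cv2
ims=[]
for n in("side","top"):
    p,d=grab_frame(n); np.savez(f"{n}0.npz",p=p,d=d); cv2.imwrite(f"pics/{n}0.png",p[:,:,::-1])
    c=camera_info(n); print(n,c["fov_y"],c["cx"],c["cy"],np.round(c["pose"],3).tolist(), (d>0).mean())
s=sense();print(s["clock"],s["tcp_pos"],s["tool_rot"],s["ft_force"])
E
```

```text
pics
side 51.565497005328226 251.27401243747568 182.90031393301877 [[-0.832, -0.391, 0.392, 0.15], [-0.554, 0.586, -0.591, 0.6], [0.002, -0.71, -0.704, 0.82], [0.0, 0.0, 0.0, 1.0]] 0.9960225423177084
top 49.64633212064643 254.39093110342912 192.22863982751258 [[0.007, -0.992, 0.123, 0.385], [-1.0, -0.007, -0.007, -0.013], [0.008, -0.123, -0.992, 1.158], [0.0, 0.0, 0.0, 1.0]] 0.9956817626953125
0.1 [ 0.16844833 -0.57526577  0.23589387] [-3.13994771e+00 -1.92481250e-04  2.84740268e-01] [-0.21676626 -1.08639025 -0.38020891]
```

View pics/side0.png

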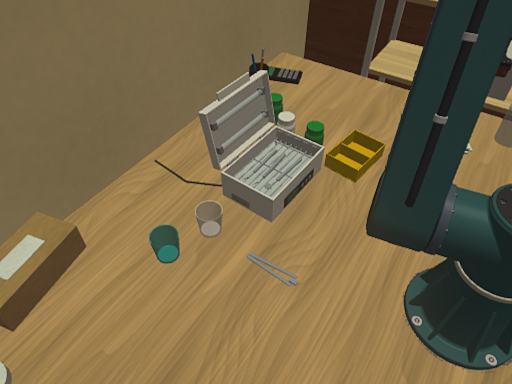

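View pics/top0.png

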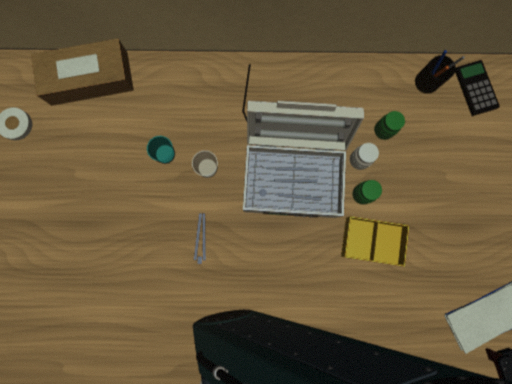

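The side view shows the white box open at (270,165), with its black panel facing the robot, the white jar at (287,120) and the cup at (208,218). In the top view the base spans (244,148)-(345,216), the lid stands at (305,120) with its lip at (307,105), and the cup is at (205,163).

The lid is the only hinged white pan. Look-alikes, all to be left alone: white jar (365,155), green jars (390,124) and (368,191), turquoise cup (161,150), white paper (482,315), boxed label (78,67).

```bash
cat > h.py <<'E'
import numpy as np, cv2
from station import *
def cloud(n,p,d):
    c=camera_info(n); f=192/np.tan(np.radians(c["fov_y"])/2)
    v,u=np.mgrid[:384,:512]
    P=np.stack([(u-c["cx"])/f*d,(v-c["cy"])/f*d,d],-1)
    T=np.array(c["pose"]); return P@T[:3,:3].T+T[:3,3]
E
python3 - <<'E'
from h import *
C={}
for n in("side","top"):
    z=np.load(n+"0.npz"); C[n]=cloud(n,z["p"],z["d"])
W=C["top"]
# base rim : white pixels z .085...105 in window
sub=W[145:220,238:350]; m=(sub[...,2]>.088)&(sub[...,2]<.102)
m=cv2.morphologyEx(m.astype(np.uint8),cv2.MORPH_CLOSE,np.ones((3,3)))
pts=sub[m>0]; pts=pts[abs(pts[:,2]-.095)<.01]
r=cv2.minAreaRect(pts[:,:2].astype(np.float32)); print("rim",len(pts),r,cv2.boxPoints(r).round(4).tolist(),np.median(pts[:,2]))
sub=W[95:148,240:368]; m=sub[...,2]>.15; q=sub[m]; print("lid top view",q.min(0),q.max(0))
t=q[q[:,2]>q[:,2].max()-.012]; print("top edge",t.mean(0),t.min(0),t.max(0))
S=C["side"]; sub=S[70:170,198:280]; m=(sub[...,2]>.11)&(sub[...,2]<.32)&(sub[...,0]>.6)&(sub[...,0]<.95); q=sub[m]
print("side lid",len(q),q.min(0),q.max(0))
np.save("q.npy",q)
# items
for n,(u,v) in dict(jar=(365,155),g1=(390,124),g2=(368,191),cup=(205,163),turq=(161,150),org=(375,241),tw=(201,238),cable=(247,80)).items(): print(n,W[v,u].round(3))
# wall
print("wall",W[20,250].round(3),W[20,400].round(3), W[60,250].round(3))
E
python3 -c "
import cv2
p=cv2.imread('pics/side0.png')[55:225,180:340];cv2.imwrite('pics/c.png',cv2.resize(p,None,fx=3.4,fy=3.4,interpolation=2))"
```

```text
rim 1058 ((0.55647873878479, -0.12451401352882385), (0.2607094347476959, 0.18367868661880493), 86.96527862548828) [[0.4578999876976013, -0.24979999661445618], [0.6413000226020813, -0.25949999690055847], [0.6550999879837036, 0.0007999999797903001], [0.4717000126838684, 0.010499999858438969]] 0.09536446657733277
lid top view [ 0.38509147 -0.26117053  0.15000033] [ 7.03352874e-01 -2.89526642e-04  1.15771634e+00]
top edge [ 0.38509147 -0.01264757  1.15771634] [ 0.38509147 -0.01264757  1.15771634] [ 0.38509147 -0.01264757  1.15771634]
side lid 4114 [ 0.63349754 -0.26210664  0.11000254] [0.70590838 0.00358833 0.28635741]
jar [ 0.618 -0.309  0.092]
g1 [ 0.701 -0.377  0.095]
g2 [ 0.522 -0.313  0.097]
cup [0.61  0.119 0.005]
turq [0.647 0.245 0.005]
org [ 0.394 -0.345  0.037]
tw [ 0.4    0.126 -0.   ]
cable [0.852 0.003 0.012]
wall [ 1.274e+00 -1.000e-03 -4.080e-01] [ 1.275 -0.6   -0.398] [ 0.917 -0.005  0.002]
```

View pics/c.png

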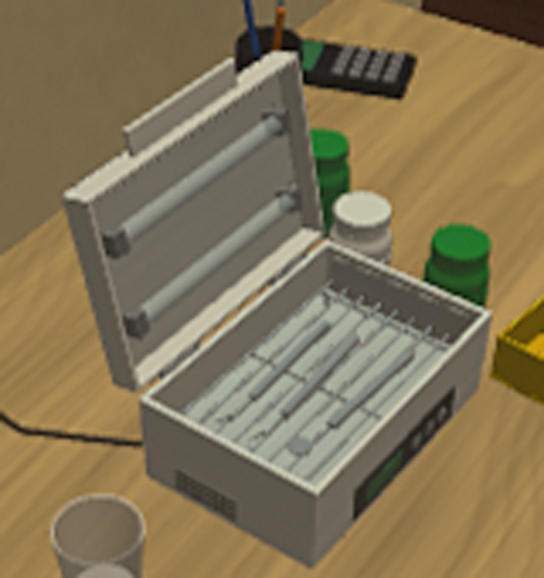

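The crop confirms the target. It is the white box with two lamp tubes in the lid, and the lip is at the top middle of the lid. The control panel faces front.

My plan is to hold the jaws partly open with one finger behind the lip and one in front. The back finger tips the lid, the front finger catches it about 0.15 rad later, and the tool then turns about the hinge with the lid.

```bash
cat >> h.py <<'E'
from scipy.spatial.transform import Rotation as Ro
yaw=-0.053; Xb=np.array([np.cos(yaw),np.sin(yaw),0]); Yb=np.array([-np.sin(yaw),np.cos(yaw),0]); Zb=np.array([0,0,1.])
H=np.array([.6346,-.1287,.097])
def pose(th,r,h,a=None,s=1):
    """TCP at lid-frame (r,h) of lid angle th; tool tilted a from down towards +x; s: which way tool y points"""
    if a is None: a=np.pi/2-th
    p=H+Xb*(-r*np.cos(th)+h*np.sin(th))+Zb*(r*np.sin(th)+h*np.cos(th))
    z=-np.cos(a)*Zb+np.sin(a)*Xb; y=s*(np.cos(a)*Xb+np.sin(a)*Zb)
    return p,Ro.from_matrix(np.stack([np.cross(y,z),y,z],1)).as_euler("xyz")
E
python3 - <<'E' 2>/dev/null
from h import *
q=np.load("q.npy"); l=np.stack([-(q-H)@Xb,(q-H)@Yb,q[:,2]-H[2]],1)
# inner face: interior points of the pan; front rim of pan in plane h=0
m=(abs(l[:,1])<.135)&(l[:,2]>.02)
l=l[m]; 
for zz in np.arange(.03,.19,.03):
    k=l[abs(l[:,2]-zz)<.006]; print(round(zz,2),len(k),np.percentile(-k[:,0],[2,10,50,90,98]).round(4))
k=l[l[:,2]>l[:,2].max()-.012]; print("lip y",k[:,1].min(),k[:,1].max(),"x",-k[:,0].min(),-k[:,0].max(),l[:,2].max())
for s in(1,-1):
  for th in np.arange(1.8,-.05,-.2):
    o=[]
    for a in np.arange(-.4,1.6,.2):
        j=inverse_kinematics(*pose(th,.19,.02,a,s)); o.append("." if j is None else "%.1f"%j[5])
    print(s,round(th,1),o)
E
```

```text
0.03 121 [0.0089 0.0111 0.0289 0.0315 0.0345]
0.06 476 [0.0169 0.0195 0.0343 0.0388 0.0399]
0.09 286 [0.0228 0.0324 0.0433 0.0455 0.0464]
0.12 480 [0.0299 0.0316 0.0362 0.0515 0.0531]
0.15 139 [0.035  0.0371 0.0544 0.0567 0.058 ]
0.18 168 [0.0516 0.0523 0.0542 0.0562 0.0582]
lip y -0.06523400448779923 0.06671190160852981 x 0.06023498767791821 0.0516549022570473 0.18935741248263546
1 1.8 ['-0.2', '-0.2', '-0.2', '-0.3', '-0.4', '-0.5', '-1.1', '-2.2', '-2.8', '.']
1 1.6 ['-0.2', '-0.2', '-0.2', '-0.3', '-0.4', '-0.6', '-1.1', '-2.2', '-2.8', '.']
1 1.4 ['-0.2', '-0.2', '-0.3', '-0.3', '-0.4', '-0.6', '-1.2', '-2.2', '-2.8', '.']
1 1.2 ['-0.2', '-0.2', '-0.3', '-0.3', '-0.5', '-0.7', '-1.3', '-2.3', '.', '.']
1 1.0 ['-0.2', '-0.3', '-0.3', '-0.4', '-0.5', '-0.8', '-1.5', '-2.4', '.', '.']
1 0.8 ['-0.2', '-0.3', '-0.3', '-0.4', '-0.6', '-0.9', '-1.7', '.', '.', '.']
1 0.6 ['-0.2', '-0.3', '-0.3', '-0.4', '-0.6', '-1.1', '-2.0', '.', '.', '.']
1 0.4 ['-0.2', '-0.3', '-0.3', '-0.5', '-0.7', '-1.3', '.', '.', '.', '.']
1 0.2 ['-0.2', '-0.3', '-0.4', '-0.5', '-0.8', '-1.7', '.', '.', '.', '.']
1 0.0 ['-0.2', '-0.3', '-0.4', '-0.5', '-1.0', '.', '.', '.', '.', '.']
-1 1.8 ['2.9', '2.9', '2.9', '2.9', '2.8', '2.6', '2.1', '0.9', '0.4', '0.2']
-1 1.6 ['2.9', '2.9', '2.9', '2.9', '2.8', '2.6', '2.0', '0.9', '0.4', '0.1']
-1 1.4 ['2.9', '2.9', '2.9', '2.8', '2.7', '2.5', '1.9', '0.9', '0.4', '.']
-1 1.2 ['2.9', '2.9', '2.9', '2.8', '2.7', '2.4', '1.8', '0.9', '.', '.']
-1 1.0 ['2.9', '2.9', '2.8', '2.8', '2.6', '2.3', '1.7', '0.8', '.', '.']
-1 0.8 ['2.9', '2.9', '2.8', '2.7', '2.6', '2.2', '1.4', '.', '.', '.']
-1 0.6 ['2.9', '2.9', '2.8', '2.7', '2.5', '2.0', '1.2', '.', '.', '.']
-1 0.4 ['2.9', '2.9', '2.8', '2.7', '2.4', '1.8', '.', '.', '.', '.']
-1 0.2 ['2.9', '2.9', '2.8', '2.6', '2.3', '1.4', '.', '.', '.', '.']
-1 0.0 ['2.9', '2.9', '2.8', '2.6', '2.1', '.', '.', '.', '.', '.']
```

```bash
cat >> h.py <<'E'
def hold(th,a,gap,c=.010):
    """TCP pose with the front finger's pad under the lip edge (c from the tip) for lid angle th"""
    _,o=pose(th,0,0,a); R=Ro.from_euler("xyz",o).as_matrix()
    E=H+Xb*(-.194*np.cos(th)+.012*np.sin(th))+Zb*(.194*np.sin(th)+.012*np.cos(th))
    return E-R@np.array([0,-gap/2,.014-c]),o
E
python3 - <<'E'
from h import *
for a in(.35,.4,.45,.5,.55):
    print(a,[None if (j:=inverse_kinematics(*hold(th,a,.082))) is None else np.round(j,2).tolist()[3:] for th in(1.,.6,.3,0,-.04)])
p,o=hold(-.04,.4,.082); print(p,[inverse_kinematics(p-Xb*d+Zb*u,o) is not None for d,u in((.015,0),(.015,.1),(0.015,.2))])
try:
    gripper_to(.41)
    s=sense(); line_to([*s["tcp_pos"][:2],.42],v=.25)
    reach(*pose(1.78,.28,.015,-.2)); line_to(*pose(1.78,.19,.015,-.2),v=.08)
except Unreachable as e: print("unreachable",e)
s=sense();print(s["clock"],s["tcp_pos"],s["joints"],s["ft_force"],s["finger_gap"])
p,d=grab_frame("side"); cv2.imwrite("pics/s1.png",cv2.resize(p[40:230,160:400,::-1],None,fx=2.5,fy=2.5,interpolation=2))
E
```

```text
0.35 [[0.15, 0.93, -0.42], [0.19, 0.79, -0.52], [0.24, 0.65, -0.6], [0.33, 0.48, -0.72], [0.35, 0.45, -0.74]]
0.4 [[0.18, 0.87, -0.46], [0.24, 0.73, -0.57], [0.31, 0.59, -0.68], [0.45, 0.42, -0.85], [0.48, 0.4, -0.88]]
0.45 [[0.23, 0.81, -0.5], [0.3, 0.68, -0.64], [0.4, 0.54, -0.78], [0.61, 0.37, -1.03], [0.65, 0.35, -1.07]]
0.5 [[0.28, 0.75, -0.56], [0.37, 0.62, -0.72], [0.51, 0.49, -0.91], [0.82, 0.33, -1.26], [0.89, 0.31, -1.33]]
0.55 [[0.34, 0.69, -0.62], [0.47, 0.57, -0.82], [0.66, 0.44, -1.07], [1.09, 0.31, -1.55], [1.18, 0.3, -1.65]]
[ 0.47670316 -0.12032362  0.12088287] [True, True, True]
5.6667 [ 0.68908961 -0.13165576  0.2804099 ] [-0.26516739  0.5948289   1.02219606 -0.04229924  1.71879073 -0.21434437] [ 0.46049301 -0.53917899 -0.59503263] 0.4102422689797549
```

View pics/s1.png

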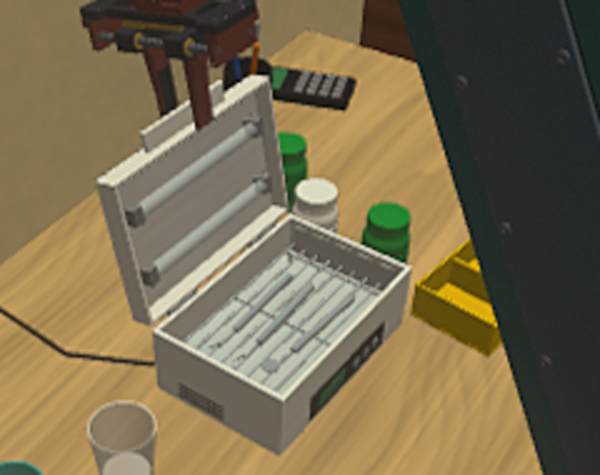

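The picture shows the front finger at (205,120) in front of the lid top and the back finger at (165,85) behind the lip, with clearance on both sides. Next I tip the lid past balance.

```bash
cat >> h.py <<'E'
def lid_angle():
    """from the near end wall of the pan (seen by the side camera)"""
    p,d=grab_frame("side"); P=cloud("side",p,d).reshape(-1,3)-H
    x,y,z=P@Xb,P@Yb,P[:,2]
    m=(abs(y-.130)<.006)&(z>.006)&(z<.22)&(x>-.2)&(x<.08)
    return np.arctan2(z[m].mean(),-x[m].mean())-np.arctan2(.0135,.086), m.sum()
E
python3 - <<'E'
from h import *
print(lid_angle())
for ph in(1.64,1.5,1.4,1.3,1.2):
    line_to(*pose(ph,.19,.015,np.pi/2-ph),v=.035); s=sense()
    print(ph,round(s["clock"],2),s["ft_force"].round(2),lid_angle())
wait(.6); print(lid_angle(),sense()["ft_force"])
p,d=grab_frame("side"); cv2.imwrite("pics/s2.png",cv2.resize(p[40:230,160:400,::-1],None,fx=2.5,fy=2.5,interpolation=2))
E
```

```text
(np.float64(1.7688058959170576), np.int64(460))
1.64 6.67 [ 0.27 -0.58  0.08] (np.float64(1.6957691515999722), np.int64(462))
1.5 7.63 [0.57 0.25 0.06] (np.float64(1.5624018399681012), np.int64(468))
1.4 8.38 [ 0.9  -0.98  0.45] (np.float64(1.4650995785845382), np.int64(467))
1.3 9.12 [-0.28 -0.34  0.32] (np.float64(1.361280575072731), np.int64(466))
1.2 9.86 [ 0.12 -0.4   0.74] (np.float64(1.2496485529559436), np.int64(465))
(np.float64(1.1652210228327824), np.int64(464)) [-0.14727157  0.12289634  0.0228551 ]
```

View pics/s2.png

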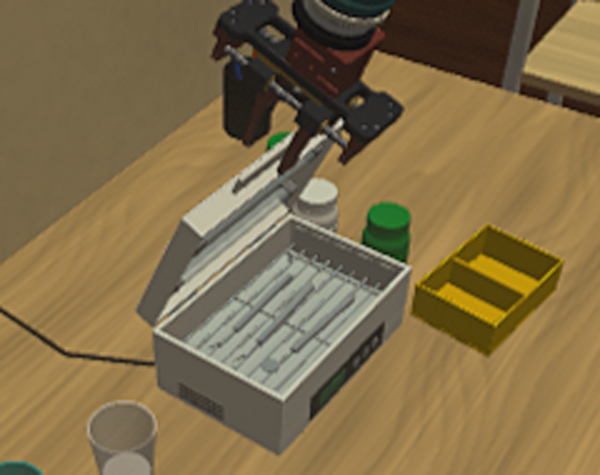

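The lid has passed balance (1.17 rad and falling slowly), with the front finger at (290,160) under the lip. Next I let it settle on the finger, widen the jaws in small steps, and then lower it.

```bash
python3 - <<'E'
from h import *
wait(.4); print(lid_angle())
def go(th,a,gap,v,c=.010):
    line_to(*hold(th,a,gap,c),v=v); s=sense()
    print(th,round(s["clock"],2),s["ft_force"].round(2),round(float(lid_angle()[0]),3))
go(1.08,.42,.036,.025,.013)
for g in(.5,.6,.7,.8,.88,.95): gripper_to(g); wait(.1)
print(sense()["clock"],sense()["finger_gap"],lid_angle()); wait(.3); print(lid_angle(),sense()["ft_force"])
G=.95*.088
go(.92,.45,G,.025,.012)
go(.75,.45,G,.03)
p,d=grab_frame("side"); cv2.imwrite("pics/s3.png",cv2.resize(p[40:230,160:400,::-1],None,fx=2.5,fy=2.5,interpolation=2))
E
```

```text
(np.float64(1.1239284545886983), np.int64(458))
1.08 11.62 [-0.34  1.46 -0.03] 1.08
14.5 0.9503900735215958 (np.float64(0.9656539287927874), np.int64(459))
(np.float64(0.9657529563806639), np.int64(460)) [-0.43196575  0.06195351 -0.81099455]
0.92 15.34 [-0.44  0.36 -0.21] 0.926
0.75 16.62 [-1.4   1.29 -0.4 ] 0.766
```

View pics/s3.png

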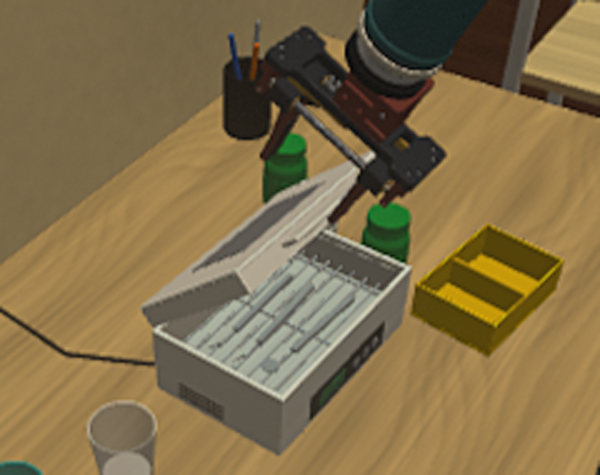

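The lid rests on the front finger at (345,205) and follows it at 0.77 rad, while the back finger at (275,140) is well clear. I keep lowering.

```bash
python3 - <<'E'
from h import *
G=.95*.088
def go(th,v,c=.010):
    line_to(*hold(th,.45,G,c),v=v); s=sense()
    print(th,round(s["clock"],2),s["ft_force"].round(2),round(float(lid_angle()[0]),3))
for th in(.6,.45,.32,.22): go(th,.03)
go(.14,.02)
p,d=grab_frame("side"); cv2.imwrite("pics/s4.png",cv2.resize(p[40:230,160:400,::-1],None,fx=2.5,fy=2.5,interpolation=2))
E
```

```text
0.6 17.85 [-1.34  0.95 -0.47] 0.621
0.45 19.02 [-1.87 -0.53 -1.45] 0.472
0.32 20.07 [-1.    0.69 -1.32] 0.344
0.22 20.92 [-1.95 -0.47 -1.19] 0.237
0.14 21.89 [-1.44  1.02 -1.3 ] 0.162
```

View pics/s4.png

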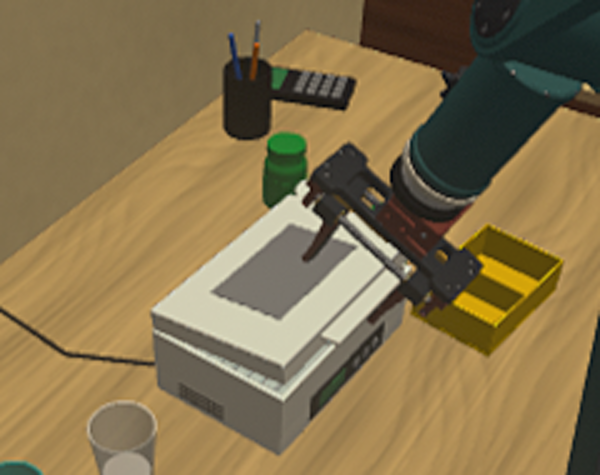

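The lid is at about 0.15 rad, with the front finger still under the lip at (385,305) and the back fingertip at (305,260) above the panel. Next come the slow final lowering and the withdrawal.

```bash
python3 - <<'E'
from h import *
G=.95*.088
def go(th,v,c):
    line_to(*hold(th,.45,G,c),v=v); s=sense()
    print(th,round(s["clock"],2),s["ft_force"].round(2),round(float(lid_angle()[0]),3))
go(.07,.013,.009); go(.03,.009,.008)
for th in(.01,-.01,-.02,-.03): go(th,.007,.007)
wait(.3); print(lid_angle())
p,o=hold(-.03,.45,G,.007)
line_to(p-Xb*.018,o,v=.03); print(sense()["ft_force"],lid_angle())
line_to(p-Xb*.018+Zb*.03,o,v=.05); line_to(p-Xb*.018+Zb*.15,o,v=.12)
print(sense()["clock"],sense()["ft_force"],lid_angle())
P,d=grab_frame("side"); t,dt=grab_frame("top")
W=cloud("top",t,dt); q=(W-H); x,y,z=q@Xb,q@Yb,q[...,2]
for lo,hi in((-.165,-.13),(-.05,-.02)):
    m=(x>lo)&(x<hi)&(abs(y)>.09)&(abs(y)<.12)&(z<.06)&(z>0); print(lo,m.sum(),np.median(z[m]))
cv2.imwrite("pics/s5.png",np.hstack([cv2.resize(P[40:230,160:360,::-1],(400,380)),cv2.resize(t[90:280,180:380,::-1],(400,380))]))
E
```

```text
0.07 23.12 [-1.23 -0.87 -1.83] 0.09
0.03 24.1 [-0.73  0.62 -0.24] 0.066
0.01 24.74 [-0.08  0.38 -0.64] 0.069
-0.01 25.5 [-1.4   0.2  -0.07] 0.067
-0.02 25.98 [-0.21 -0.8  -0.28] 0.066
-0.03 26.45 [0.28 0.25 0.04] 0.067
(np.float64(0.0645695845326543), np.int64(448))
[ 0.48888914 -0.81360635  0.9719656 ] (np.float64(0.07244176037067745), np.int64(456))
29.55 [-0.01610082  0.78608328  0.39192281] (np.float64(0.06918482930185571), np.int64(452))
-0.165 336 0.027159107543716504
-0.05 274 0.027348195621881594
```

View pics/s5.png

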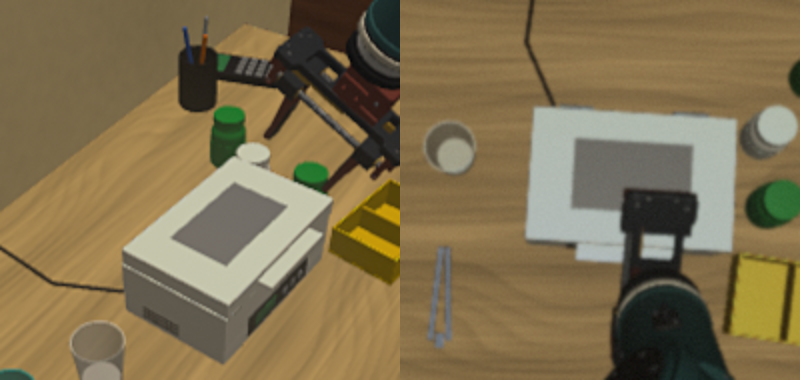

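The lid is shut: the panel is 27 mm above the hinge axis at both front and back. The gripper is clear above it at (660,220), and the cup, jar, tweezers and organiser look undisturbed.

```bash
python3 -c "
from station import *
print(job_done())"
```

```text
the job is handed in; nothing more can be done
None
```

The lid is fully shut: it was tipped from behind with one finger, caught on the other just past balance and let down slowly without a bang, and I handed the job in at about 30 s with the gripper clear and nothing else moved.

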